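# Put away a stack of returned stock

## Robot

A 6-joint arm with a two-finger parallel gripper is mounted at the origin on the work surface. World frame = base frame: x ahead of the robot, y to its left, z up, the work surface at z = 0. Lengths are in mm, angles in rad, forces in N, time in s.
With the tool pointing down it reaches from about 225 to 875 mm from the base axis. Payload 3.4 kg.
Tool frame: the origin (TCP) lies midway between the tips of the shut fingers; the grasp point (between the pads) lies 19 mm behind it (bot.grip_depth is the distance from the TCP to the grasp point, in mm); z points along the fingers, y is the line along which they close (so a half turn about z gives the same grasp; the last joint's range is limited). The gripper opens to 85 mm and grips with 20 to 120 N. Pads are 22 mm wide; open, the fingers measure 114 mm over their backs; the gripper's body (76 mm by 85 mm) begins 54 mm behind the grasp point. The pads swing forward as they close: fully open they stand 13 mm farther back than shut.
Start: joints at [1.173, 0.276, 1.505, -0, 1.361, -0.121], TCP at [157.151, 553.142, 231.328] pointing down, gripper open.
Joint ranges: [-2.89, 2.89], [-0.75, 2.08], [0.22, 2.7], [-1.18, 4.32], [0.11, 2.71], [-2.7, 2.7]. Speed limits (rad/s): [2.57, 2.57, 3.14, 3.14, 3.14, 3.14].

## Interface

Orientations are given as a rotation vector (axis times angle).
In Python, from plant import bot gives the robot as it stands.
- The arm moves only by the tool servo_tool, never from a script. Its argument "increments" is one flat list of numbers, 5 for each row, row after row: the closure, from 0 (fully open) to 1 (shut), then the shift along the tool's x, y, z in cm, then the turn about the tool's z in rad. A call has 1 to 20 rows; each row shifts and turns the commanded pose from where the row before left it, along the tool's axes as they then stand; what a row does not reach is not made up. A row lasts 1/10 s, in which the tool goes at most 50 mm and 8.59 degrees, less where a joint would pass 70% of its speed; a pose out of reach is approached as far as the arm can. A call is refused whole if a number of a shift passes 5 or a number of a turn 0.15, either way. A call with a gripper value outside its range is refused whole. The fingers move at their own pace and stop on an object; the grip force is fixed at half the most. Time passes only in rows, so rows that do not move let the fingers close. It gives the time, the measured TCP pose, the force, the opening and the grip force at its end, in the units of the state.
- bot.observe(): the state, without advancing time (a new reading comes with each control period).
- bot.get_image(name): name is "side" or "top"; returns a dict with "image" (400x640x3 uint8, red, green, blue), "K" (3x3 intrinsics, pixels), "world_from_camera" (4x4, takes a point from camera to world coordinates). Camera axes: x right, y down, z forward; pixel columns grow to the right and rows downward; lengths in mm; the calibration is good to about 2 mm. A picture is of the moment at which its call begins. There is no depth.
- bot.close_job(): hands the job in; it is judged then, once.
The state is a dict: "clock": time; "q": joint angles; "dq": joint speeds; "joint_torque": joint torques, N m; "tool_pos": TCP position; "tcp_rot": TCP orientation; "wrist_force": force on the tool from outside, world axes, zero at the start; "wrist_torque": the same for the moment, N m; "width": finger opening in mm; "grasp_force": force on a finger pad.
Only numpy, scipy, OpenCV 4.12 (cv2) and the standard library are available. Lean on these libraries where they do the work, as an engineer would, in place of code of your own. Each camera call takes 0.05 s, during which the arm holds its last target. There are 200 camera calls.

## Task

Returned stock stands in a stack on the packing bench: take it apart and put each of the four articles away in the white tray made to its own shape and size (round jar in the round tray, square tin in the square tray, parts case in the shorter oblong tray, long carton in the longest tray). Each must end upright, flat on the floor of its tray and inside the rim; set things down rather than dropping them, do not tip anything over, and leave the tape roll and the pen pot where they are.

Things in the scene. Friction and masses are not known exactly. Their poses are not given: they have to be found in the camera images.
- long_carton_mid (a point): Long brown cardboard carton with a pale strip of paper tape along it, 160 x 60 x 54 mm high (length along its x, width along its y), 0.3 to 0.65 kg, rigid. Bottom of the stack, standing on the bench. Origin of this point: the centre of the article, half-way up; z up.
- parts_case_mid (a point): Closed blue plastic parts case with a dark seam, 120 x 56 x 52 mm high (length along its x, width along its y), 0.2 to 0.45 kg, rigid. Lies on the long carton, roughly lengthwise with it. Origin of this point: the centre of the article, half-way up; z up.
- square_tin_mid (a point): Bare metal tin, square, 44 x 44 x 54 mm high (sides along its x and y), 0.1 to 0.25 kg, rigid. Stands on one end of the parts case, about 30 mm clear of the round jar. Origin of this point: the centre of the article, half-way up; z up.
- round_jar_mid (a point): Round grey plastic jar with a black lid, 42 mm in diameter, 56 mm high, 0.1 to 0.25 kg, rigid. Stands on the other end of the parts case. Origin of this point: the centre of the article, half-way up; z up.
- long_tray: Low open white plastic tray, fixed to the bench, oblong, the longest of the four, for the long carton: 180 x 80 mm inside, 186 x 86 mm outside. Walls 3 mm thick, floor 3 mm thick, rim 8 mm above the bench. Origin: centre of its underside, on the bench; z up; its length lies along its x.
- medium_tray: Low open white plastic tray, fixed to the bench, oblong, the shorter of the two oblong ones, for the parts case: 140 x 76 mm inside, 146 x 82 mm outside. Walls 3 mm thick, floor 3 mm thick, rim 8 mm above the bench. Origin: centre of its underside, on the bench; z up; its length lies along its x.
- square_tray: Low open white plastic tray, fixed to the bench, square, for the square tin: 64 x 64 mm inside, 70 x 70 mm outside. Walls 3 mm thick, floor 3 mm thick, rim 8 mm above the bench. Origin: centre of its underside, on the bench; z up; its sides lie along its x and y.
- round_tray: Low open white plastic tray, fixed to the bench, round, for the round jar: 62 mm inside diameter, 68 mm outside. Walls 3 mm thick, floor 3 mm thick, rim 8 mm above the bench. Origin: centre of its underside, on the bench; z up.
- tape_roll: Bystander, to be left alone: pale roll of packing tape (an open ring) lying flat beyond the trays, 100 mm in diameter, 48 mm high. Origin: centre of its underside.
- pen_pot: Bystander, to be left alone: empty dark round metal pot beyond the trays, 72 mm in diameter, 95 mm high. Origin: centre of its underside.
Not all that is in view belongs to the job. What is shaped like the round_tray but orange is not meant. What is shaped like the medium_tray but turquoise is not meant.

How it is judged (in metres and radians):
At the end, for the whole second after the job is handed in: Each article lies in its own tray: centre within 15 mm (horizontally) of the tray's centre, seated on the tray's floor within 3 mm of height, upright within 0.06 rad, at rest (slower than 0.02 m/s) (horizontal distance between long_carton_mid and long_tray below 0.015 m and z of long_carton_mid in the frame of long_tray between 0.027 and 0.033 m and angle between each of long_carton_mid, parts_case_mid, square_tin_mid, round_jar_mid's own z axis and vertical below 0.06 rad and linear speed of each of long_carton, parts_case, square_tin, round_jar below 0.02 m/s and horizontal distance between parts_case_mid and medium_tray below 0.015 m and z of parts_case_mid in the frame of medium_tray between 0.026 and 0.032 m and horizontal distance between square_tin_mid and square_tray below 0.015 m and z of square_tin_mid in the frame of square_tray between 0.027 and 0.033 m and horizontal distance between round_jar_mid and round_tray below 0.015 m and z of round_jar_mid in the frame of round_tray between 0.028 and 0.034 m); the robot touches nothing.
It fails at once if an article is tipped over (leans more than 35 degrees) (angle between any of long_carton_mid, parts_case_mid, square_tin_mid, round_jar_mid's own z axis and vertical above 0.61 rad).
It fails at once if an article is dropped (falls free, touching nothing, faster than 0.6 m/s) ((contact force between long_carton and anything else below 0.01 N and linear speed of long_carton above 0.6 m/s) or (contact force between parts_case and anything else below 0.01 N and linear speed of parts_case above 0.6 m/s) or (contact force between square_tin and anything else below 0.01 N and linear speed of square_tin above 0.6 m/s) or (contact force between round_jar and anything else below 0.01 N and linear speed of round_jar above 0.6 m/s)).
It fails at once if the tape roll or the pen pot is shifted by more than 20 mm (distance of any of tape_roll, pen_pot from where it was at the start of the episode above 0.02 m).
It also fails if it takes over 112 s, if anything falls off the work surface, if the arm or the gripper's body presses on something with over 40 N, if the wrist force passes 120 N, or if a joint passes its speed limit or range.

## Working session

There is one attempt and no reset: what is moved stays moved. The work goes in short steps, Python scripts to look and compute and a tool call to move; the robot and the scene stay as the last step left them, time stands still between calls to the robot, and variables do not carry over. Pictures are saved under pics/ and viewed, at most 14 in all, crops included, and the job is handed in when it is done.

Besides the shell and the picture viewer there is one more tool, called in YAML: its name, and indented under it one key for each argument. servo_tool: Moves the arm, as the interface text tells. Its arguments: {"type":"object","properties":{"increments":{"type":"array","items":{"type":"number"}}},"required":["increments"]}

```bash
mkdir -p pics; ls
python3 - <<'E'
from plant import bot
import cv2,numpy as np
s=bot.observe(); print({k:np.round(v,3) for k,v in s.items()})
for n in("side","top"):
    d=bot.get_image(n); cv2.imwrite(f"pics/{n}0.png",d["image"][:,:,::-1]); print(n,np.round(d["K"],1).tolist(),np.round(d["world_from_camera"],3).tolist())
E
```

```text
pics
{'clock': np.float64(0.0), 'q': array([ 1.173,  0.277,  1.506,  0.   ,  1.361, -0.121]), 'dq': array([-0.002,  0.001,  0.001,  0.001, -0.001,  0.001]), 'joint_torque': array([ 1.0000e-03, -4.1678e+01, -2.4581e+01,  0.0000e+00,  1.1000e-02,
        0.0000e+00]), 'tool_pos': array([156.93 , 552.622, 230.439]), 'tcp_rot': array([-4.330e-01, -3.111e+00,  3.000e-03]), 'wrist_force': array([-0.24 , -0.823, -0.78 ]), 'wrist_torque': array([-0.002, -0.021,  0.054]), 'grasp_force': np.float64(0.0), 'width': np.float64(85.512)}
side [[381.5, 0.0, 309.9], [0.0, 381.5, 190.7], [0.0, 0.0, 1.0]] [[-0.802, -0.444, 0.4, 175.097], [-0.597, 0.591, -0.542, 533.817], [0.004, -0.674, -0.739, 810.851], [0.0, 0.0, 0.0, 1.0]]
top [[412.6, 0.0, 320.1], [0.0, 412.6, 202.6], [0.0, 0.0, 1.0]] [[0.009, -0.991, 0.134, 428.58], [-1.0, -0.009, 0.003, -0.839], [-0.002, -0.134, -0.991, 1158.746], [0.0, 0.0, 0.0, 1.0]]
```

View pics/top0.png

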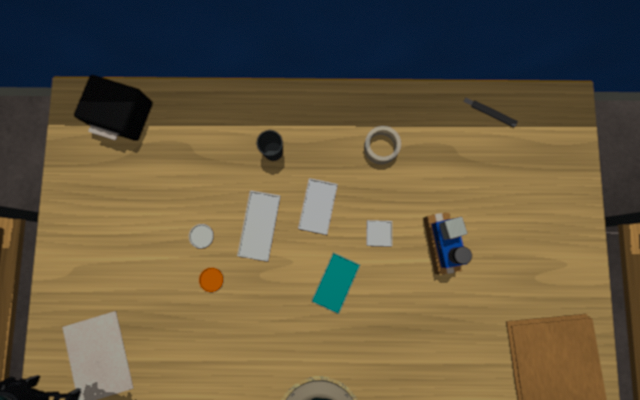

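View pics/side0.png

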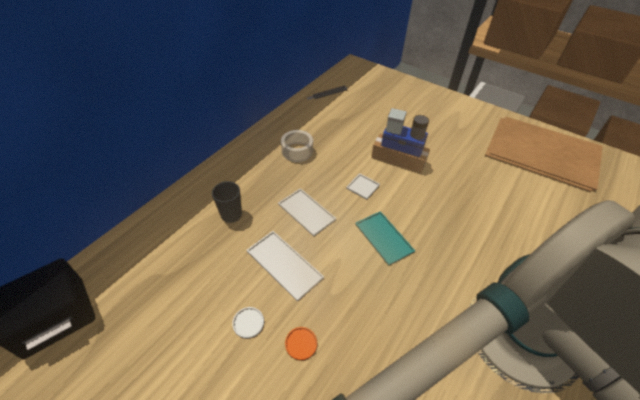

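Top view: the white trays are round (201,237), long (259,226), medium (318,207) and square (379,233). The stack is at (447,243), with the tin at (455,228), the jar at (462,255), the blue case and the carton below. Possible mix-ups are the orange disc (211,280) and turquoise tray (336,283), excluded by colour; the white paper (97,352), excluded by size and place; and the brown board (555,355), which is not the carton.

```bash
cat > h.py <<'E'
from plant import bot
import cv2,numpy as np
def ray(d,uv):
    uv=np.atleast_2d(uv).astype(float); T=d["world_from_camera"]
    v=np.c_[uv,np.ones(len(uv))]@np.linalg.inv(d["K"]).T@T[:3,:3].T
    return T[:3,3],v/np.linalg.norm(v,axis=1,keepdims=True)
def plane(d,uv,z):
    o,v=ray(d,uv); return o+v*((z-o[2])/v[:,2])[:,None]
def tri(d1,a,d2,b):
    o1,v1=ray(d1,a);o2,v2=ray(d2,b);v1=v1[0];v2=v2[0]
    s=np.linalg.lstsq(np.c_[v1,-v2],o2-o1,rcond=None)[0]
    p,q=o1+v1*s[0],o2+v2*s[1]; return (p+q)/2,np.linalg.norm(p-q)
def blobs(m,amin=80):
    return [c for c in cv2.findContours(m.astype(np.uint8),cv2.RETR_EXTERNAL,cv2.CHAIN_APPROX_NONE)[0] if cv2.contourArea(c)>amin]
def cen(c):
    M=cv2.moments(c); return np.array([M["m10"],M["m01"]])/M["m00"]
def rect(d,c,z):
    p=plane(d,c[:,0,:],z)[:,:2].astype(np.float32); (x,y),(w,h),a=cv2.minAreaRect(p)
    if w<h:w,h,a=h,w,a+90
    return np.round([x,y,w,h,(a+90)%180-90],1)
E
python3 - <<'E'
from h import *
D={n:bot.get_image(n) for n in("top","side")}
for n,d in D.items():
    hsv=cv2.cvtColor(d["image"],cv2.COLOR_RGB2HSV); H,S,V=cv2.split(hsv)
    for c in blobs((S<45)&(V>120)): 
        r=rect(d,c,8)
        if r[0]>250 and r[2]<260: print(n,"white",cen(c).round(1),r)
    for c in blobs((H>105)&(H<125)&(S>120)&(V>60)):
        r=rect(d,c,106)
        if r[2]<200 :print(n,"blue",cen(c).round(1),r)
t=D["top"]["image"][190:300,390:500]; s=D["side"]["image"][90:190,350:450]
cv2.imwrite("pics/crop.png",np.hstack([cv2.resize(t,(400,400),interpolation=2),cv2.resize(s,(400,400),interpolation=2)])[:,:,::-1])
E
```

```text
top white [201.  235.8] [489.1 334.   64.4  61.4   2.5]
top white [379. 233.] [ 500.6 -162.    68.    66.8  -89.5]
top white [455.8 227.1] [ 518.7 -376.    49.7   48.2   16.5]
top white [258.7 225.6] [519.4 174.  185.6  85.5  -9.4]
top white [317.6 206.1] [575.   10.3 146.2  82.4 -11.5]
top blue [447.5 245.9] [ 471.2 -329.6  116.1   55.2   11.3]
side white [ 47.8 334.9] [805.9 606.3  85.6  16.1  73.2]
side white [247.9 322.2] [487.1 334.1  65.4  64.5 -23.8]
side white [284.8 265. ] [518.1 173.1 185.7  84.3  -9.6]
side white [306.7 211.7] [572.9  10.5 142.8  79.1 -11.9]
side white [362.7 186. ] [ 499.5 -161.8   69.2   69.    -1.1]
side white [397.  114.1] [ 582.8 -528.4   55.4   52.4  -74.2]
side white [478.1  88.9] [ 409.4 -855.4  127.    35.7  -86.9]
```

View pics/crop.png

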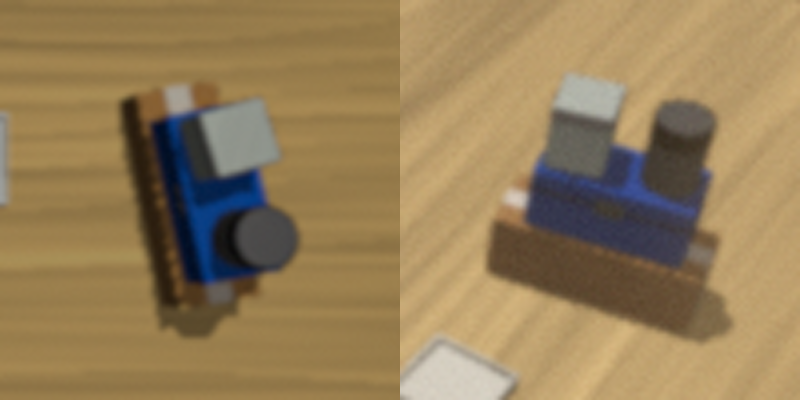

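The crop shows the tin top (top view ≈(456,228), side ≈(397,114)), the jar lid (≈(463,255) / (421,119)), the case below and tape-strip ends on the carton. This matches the description, so I'll triangulate.

Run:
```python
from h import *
D={n:bot.get_image(n) for n in("top","side")}
T=lambda x,y:(390+x/3.636,190+y/3.636)
S=lambda x,y:(350+(x-400)/4,90+y/4)
t,s=D["top"],D["side"]
for n,a,b in [("tin",(239,137),(590,97)),("tinA",(263,98),(568,73)),("jar",(265,237),(686,118)),("tapefar",(178,86),(506,207)),("tapenear",(220,303),(707,262)),
 ]:
    p,e=tri(t,T(*a),s,S(*b)); print(n,p.round(1),e.round(1))
print("tin corners z160",plane(t,[T(*p) for p in[(200,113),(263,98),(279,158),(213,178)]],160).round(1).tolist())
print("jar z162",plane(t,[T(265,237)],162).round(1))
print("case z106 visible corners",plane(t,[T(*p) for p in[(155,120),(205,283),(266,270)]],106).round(1).tolist())
hsv=cv2.cvtColor(t["image"],cv2.COLOR_RGB2HSV)
c=[c for c in blobs((hsv[...,1]<45)&(hsv[...,2]>120)) if abs(cen(c)[0]-455)<8][0]; print(rect(t,c,160))
g=cv2.cvtColor(t["image"],cv2.COLOR_RGB2GRAY); m=np.zeros_like(g); m[240:272,449:478]=1
for th in (60,75):
    for c in blobs((g<th)&(m>0)&(hsv[...,1]<90),60): print(th,cen(c),cv2.minEnclosingCircle(c),rect(t,c,162))
print([hex(0) and g[255,462], t["image"][255,462]])
```

```text
tin [ 504.8 -326.8  159.9] 1.6
tinA [ 531.2 -344.   159.1] 1.3
jar [ 438.5 -340.5  163.4] 2.1
tapefar [ 551.9 -322.4   37.6] 2.1
tapenear [ 393.8 -343.5   51. ] 2.1
tin corners z160 [[521.3, -301.0, 160.0], [531.7, -343.4, 160.0], [491.7, -352.5, 160.0], [478.1, -308.3, 160.0]]
jar z162 [[ 439.5 -340.6  162. ]]
case z106 visible corners [[521.1, -285.5, 106.0], [408.2, -317.0, 106.0], [417.4, -359.5, 106.0]]
[ 506.8 -326.5   43.1   41.9   16.5]
60 [453.21040189 255.64066194] ((456.739990234375, 256.739990234375), 8.853090286254883) [ 435.  -322.    39.1   26.8   16.7]
75 [459.97815231 255.30524345] ((458.3691101074219, 257.6570739746094), 12.543323516845703) [ 436.1 -330.9   56.7   42.2  -73.1]
[np.uint8(74), array([75, 74, 73], dtype=uint8)]
```

Triangulated tops are 160 mm for the tin and 163 mm for the jar, as expected, and the tray centres agree between the views. I'm moving over the stack now.

servo_tool:
  increments: [0,-2.88,-3.75,0,0,0,-2.88,-3.75,0,0,0,-2.88,-3.75,0,0,0,-2.88,-3.75,0,0,0,-2.88,-3.75,0,0,0,-2.88,-3.75,0,0,0,-2.88,-3.75,0,0,0,-2.88,-3.75,0,0,0,-2.88,-3.75,0,0,0,-2.88,-3.75,0,0,0,-2.88,-3.75,0,0,0,-2.88,-3.75,0,0,0,-2.88,-3.75,0,0,0,-2.88,-3.75,0,0,0,-2.88,-3.75,0,0,0,-2.88,-3.75,0,0,0,-2.88,-3.75,0,0,0,-2.88,-3.75,0,0,0,-2.88,-3.75,0,0,0,-2.88,-3.75,0,0]

```text
clock: 2.3
tool_pos: [506.6, -327.7, 231.1]
tcp_rot: [0.434, 3.111, 0.001]
wrist_force: [0.4, 0.4, 0.4]
width: 85.5
grasp_force: 0.0
```

servo_tool:
  increments: [0,0,0,0,0.145,0,0,0,0,0.145,0,0,0,0,0.145,0,0,0,0,0.145,0,0,0,0,0.145,0,0,0,0,0.145,0,0,0,0,0.145,0,0,0,0,0.145,0,0,0,0,0.145,0,0,0,0,0.145,0,0,0,0,0.145,0,0,0,0,0.145,0,0,0,0,0.145,0,0,0,0,0.145,0,0,0,0,0.145,0,0,0,0,0.145,0,0,0,0,0.145,0,0,0,0,0.145,0,0,0,0,0.01,0,0,0,0,0]

```text
clock: 4.3
tool_pos: [506.2, -325.7, 231.2]
tcp_rot: [-3.117, -0.388, 0.0]
wrist_force: [-0.3, -1.0, -0.3]
width: 85.5
grasp_force: 0.0
```

servo_tool:
  increments: [0,0,0,2,0,0,0,0,2.5,0,0,0,0,2.5,0,0,0,0,2,0,0,0,0,1.2,0,0,0,0,0.4,0,0.5,0,0,0,0,1,0,0,0,0,1,0,0,0,0,1,0,0,0,0,1,0,0,0,0,1,0,0,0,0,1,0,0,0,0,1,0,0,0,0]

```text
clock: 5.7
tool_pos: [507.1, -326.4, 126.8]
tcp_rot: [3.116, 0.383, 0.004]
wrist_force: [0.8, -0.7, 5.5]
width: 43.3
grasp_force: 61.4
```

servo_tool:
  increments: [1,0,0,-0.5,0,1,0,0,-1.5,0,1,0,0,-2.5,0,1,0,0,-2.5,0,1,0,0,-1.5,0,1,0,0,-0.5,0.124,1,0,0,0,0.124,1,-0.1,-1.5,0,0,1,-0.1,-2.5,0,0,1,-0.1,-3,0,0,1,-0.1,-3,0,0,1,-0.1,-3,0,0,1,-0.1,-2.4,0,0,1,-0.1,-1,0,0,1,0,0,0,0,1,0,0,0,0]

```text
clock: 7.3
tool_pos: [499.8, -162.1, 215.2]
tcp_rot: [3.141, -0.003, 0.0]
wrist_force: [-0.3, -0.6, -0.2]
width: 43.0
grasp_force: 61.0
```

servo_tool:
  increments: [1,0,0,2,0,1,0,0,3,0,1,0,0,3.5,0,1,0,0,3.5,0,1,0,0,3,0,1,0,0,2,0,1,0,0,1,0,1,0,0,0.4,0,1,0,0,0,0,1,0,0,0,0]

```text
clock: 8.3
tool_pos: [500.7, -162.4, 32.2]
tcp_rot: [3.141, -0.005, 0.003]
wrist_force: [-0.8, -0.1, -2.1]
width: 43.5
grasp_force: 60.9
```

servo_tool:
  increments: [1,0,0,0.2,0,1,0,0,0.2,0,1,0,0,0.1,0,1,0,0,0,0]

```text
clock: 8.7
tool_pos: [499.7, -161.6, 26.3]
tcp_rot: [-3.142, 0.005, -0.0]
wrist_force: [1.4, -0.2, -1.1]
width: 43.5
grasp_force: 60.9
```

servo_tool:
  increments: [1,0,0,0.1,0,1,0,0,0.1,0,1,0,0,0,0]

```text
clock: 9.0
tool_pos: [499.7, -161.6, 24.1]
tcp_rot: [-3.141, 0.005, 0.0]
wrist_force: [0.2, 0.2, -0.7]
width: 43.3
grasp_force: 60.9
```

servo_tool:
  increments: [1,0,0,0.1,0,1,0,0,0,0]

```text
clock: 9.2
tool_pos: [499.8, -161.7, 23.8]
tcp_rot: [3.142, -0.005, 0.0]
wrist_force: [-0.7, 1.2, 4.4]
width: 43.4
grasp_force: 61.3
```

servo_tool:
  increments: [0.4,0,0,0,0,0,0,0,0,0,0,0,0,0,0,0,0,0,0,0,0,0,0,0,0,0,0,0,0,0,0,0,0,-0.5,0,0,0,0,-2,0,0,0,0,-4.5,0,0,0,0,-4.5,0,0,0,0,-4.5,0,0,0,0,-3,0,0,-1,3,0,0,0,-1,3,0,0,0,-1,3,0,0,0,-1,3,0,-0.124,0,0,0,0,-0.124,0,0,0,0,0]

```text
clock: 11.0
tool_pos: [459.0, -282.3, 213.5]
tcp_rot: [-3.118, -0.38, -0.0]
wrist_force: [-0.2, 0.3, 0.1]
width: 85.3
grasp_force: 0.0
```

```bash
cat > go.py <<'E'
# shift/turn to a target (mm, deg of tool x) in tool axes: cm, rad
import sys,numpy as np
from plant import bot
from scipy.spatial.transform import Rotation as R
x,y,z,a=map(float,sys.argv[1:5]); s=bot.observe()
M=R.from_rotvec(s["tcp_rot"]); c=np.degrees(np.arctan2(*M.as_matrix()[[1,0],0]))
print("shift cm",(M.inv().apply(np.array([x,y,z])-s["tool_pos"])/10).round(2),"turn",round(np.radians((c-a+180)%360-180),3),"yaw",c.round(1),"tcp",s["tool_pos"].round(1))
E
python3 go.py 439 -340.5 126 14
```

```text
shift cm [-3.34  5.17  8.74] turn -0.002 yaw 13.9 tcp [ 459.  -282.3  213.5]
```

servo_tool:
  increments: [0,-1.1,1.7,0,0,0,-1.12,1.75,0,0,0,-1.12,1.72,0,0,0,0,0,0,0,0,0,0,2.5,0,0,0,0,2.5,0,0,0,0,2,0,0,0,0,1.2,0,0,0,0,0.5,0,0.5,0,0,0,0,1,0,0,0,0,1,0,0,0,0,1,0,0,0,0,1,0,0,0,0,1,0,0,0,0,1,0,0,0,0,1,0,0,0,0]

```text
clock: 12.7
tool_pos: [440.4, -340.5, 127.6]
tcp_rot: [3.116, 0.383, 0.003]
wrist_force: [0.3, 0.3, 6.4]
width: 40.9
grasp_force: 60.7
```

```bash
python3 go.py 488 334 215 14
```

```text
shift cm [ 20.97 -64.27  -8.85] turn 0.0 yaw 14.0 tcp [ 440.4 -340.5  127.6]
```

servo_tool:
  increments: [1,0,0,-0.5,0,1,0,0,-1.5,0,1,0,0,-2.5,0,1,0,0,-2.5,0,1,0,0,-1.5,0,1,0.33,-1,-0.35,0,1,0.65,-2,0,0,1,0.98,-3,0,0,1,1.3,-4,0,0,1,1.3,-4,0,0,1,1.3,-4,0,0,1,1.3,-4,0,0,1,1.3,-4,0,0,1,1.3,-4,0,0,1,1.3,-4,0,0,1,1.3,-4,0,0,1,1.3,-4,0,0,1,1.3,-4,0,0,1,1.3,-4,0,0,1,1.3,-4,0,0]

```text
clock: 14.7
tool_pos: [477.2, 228.5, 213.6]
tcp_rot: [3.118, 0.384, -0.004]
wrist_force: [0.9, -1.3, -1.0]
width: 40.6
grasp_force: 60.8
```

servo_tool:
  increments: [1,1.3,-4,0,0,1,1.3,-4,0,0,1,0.98,-3,0,0,1,0.5,-1.5,0,0,1,0,0,0,0,1,0,0,0,0]

```text
clock: 15.3
tool_pos: [487.4, 356.7, 214.0]
tcp_rot: [3.116, 0.384, -0.003]
wrist_force: [0.4, -1.5, -2.5]
width: 40.9
grasp_force: 60.9
```

```bash
python3 go.py 488 334 24.6 14
```

```text
shift cm [-0.45  2.18 18.94] turn 0.001 yaw 14.0 tcp [487.4 356.7 214. ]
```

servo_tool:
  increments: [1,-0.25,1.1,0,0,1,-0.2,1.1,0,0,1,0,0,2,0,1,0,0,3,0,1,0,0,3.5,0,1,0,0,3.5,0,1,0,0,3,0,1,0,0,2,0,1,0,0,1,0,1,0,0,0.4,0,1,0,0,0.2,0,1,0,0,0,0]

```text
clock: 16.5
tool_pos: [490.1, 335.4, 29.8]
tcp_rot: [-3.117, -0.383, -0.003]
wrist_force: [0.5, -0.9, -1.0]
width: 40.5
grasp_force: 60.9
```

servo_tool:
  increments: [1,0,0,0.1,0,1,0,0,0.1,0,1,0,0,0,0]

```text
clock: 16.8
tool_pos: [489.4, 335.5, 27.2]
tcp_rot: [-3.118, -0.384, -0.001]
wrist_force: [0.4, 0.1, -1.8]
width: 40.8
grasp_force: 60.9
```

servo_tool:
  increments: [1,0,0,0.1,0,1,0,0,0.1,0,1,0,0,0,0]

```text
clock: 17.1
tool_pos: [489.2, 335.4, 24.7]
tcp_rot: [-3.118, -0.384, 0.0]
wrist_force: [0.0, 0.3, -1.3]
width: 40.8
grasp_force: 61.0
```

servo_tool:
  increments: [1,0,0,0.1,0,1,0,0,0,0]

```text
clock: 17.3
tool_pos: [489.3, 335.4, 24.7]
tcp_rot: [-3.118, -0.384, -0.0]
wrist_force: [-2.0, -0.5, 4.5]
width: 40.3
grasp_force: 61.6
```

Seated. I'm releasing, retreating upward and looking at the remaining stack.

servo_tool:
  increments: [0.4,0,0,0,0,0,0,0,0,0,0,0,0,0,0,0,0,0,0,0,0,0,0,0,0,0,0,0,0,0,0,0,0,-0.5,0,0,0,0,-2,0,0,0,0,-4.5,0,0,0,0,-4.5,0,0,0,0,-4.5,0,0,0,0,-3,0,0,0,0,0,0]

```text
clock: 18.6
tool_pos: [491.9, 336.8, 219.9]
tcp_rot: [-3.114, -0.383, -0.017]
wrist_force: [0.9, 0.4, -0.3]
width: 85.8
grasp_force: 0.0
```

Run:
```python
from h import *
D={n:bot.get_image(n) for n in("top","side")}
t=D["top"]["image"][200:290,405:495]; s=D["side"]["image"][90:190,350:450]
cv2.imwrite("pics/crop2.png",np.hstack([cv2.resize(t,(400,400),interpolation=2),cv2.resize(s,(400,400),interpolation=2)])[:,:,::-1])
for n,d in D.items():
    cv2.imwrite(f"pics/{n}1.png",d["image"][:,:,::-1])
    H,S,V=cv2.split(cv2.cvtColor(d["image"],cv2.COLOR_RGB2HSV))
    for c in blobs((H>105)&(H<125)&(S>120)&(V>60)):
        r=rect(d,c,106)
        if r[2]<250:print(n,"blue",cen(c).round(1),r)
```

```text
top blue [450.5 242.9] [ 471.3 -329.4  117.2   55.6   11.2]
top blue [386.8  52.9] [ 983.8 -169.7  122.1   59.   -71.4]
top blue [230.9  52.2] [981.2 245.3  70.8  70.1  44.5]
side blue [232.1 131.4] [870.2 -33.6  64.6  37.5 -45. ]
side blue [407.2 134.1] [ 466.4 -331.5  103.3   55.8   13.6]
```

View pics/crop2.png

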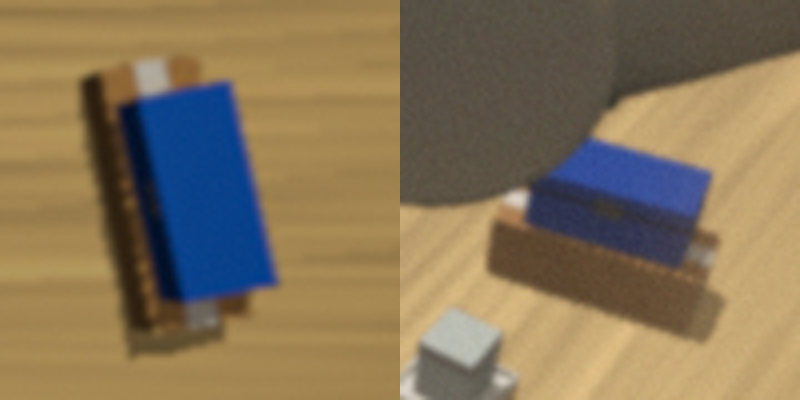

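View pics/top1.png

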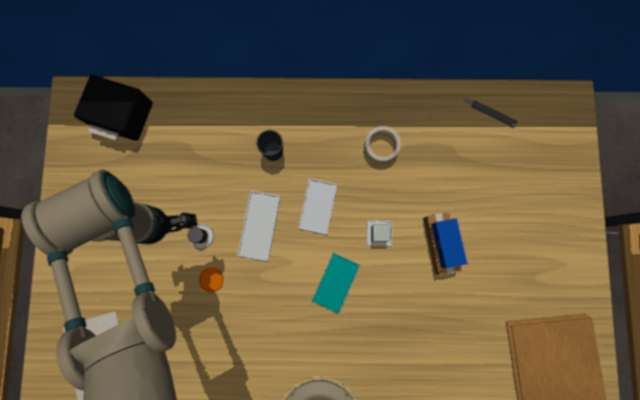

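Crop2 shows the blue case, unoccluded in the top view, offset and turned slightly on the brown carton. In the top view the tin sits in the square tray at (380,233) and the jar in the round tray near (201,237).

```bash
python3 - <<'E'
from h import *
t,s=bot.get_image("top"),bot.get_image("side")
T=lambda x,y:(405+x/4.444,200+y/4.444)
S=lambda x,y:(350+(x-400)/4,90+y/4)
for a,b in [((278,285),(711,172)),((187,300),(692,220)),((232,82),(590,140))]:
    p,e=tri(t,T(*a),s,S(*b)); print(p.round(1),e.round(1))
q=plane(t,[T(*p) for p in[(140,98),(232,82),(278,285),(187,300)]],106)[:,:2]; print(q.round(1).tolist(),q.mean(0)); print(cv2.minAreaRect(q.astype(np.float32)))
print("carton z54",plane(t,[T(*p) for p in[(103,75),(198,58),(250,312),(152,58),(204,325)]],54).round(1).tolist())
print("carton side z54",plane(s,[S(*p) for p in[(495,222),(718,237),(695,279)]],54).round(1).tolist())
E
python3 go.py 470 -334 75 13
```

```text
[ 418.  -370.5  106.3] 0.3
[ 408.5 -320.8   99.9] 0.8
[ 522.1 -356.4   97.6] 26.1
[[523.6, -295.4], [533.3, -348.7], [417.9, -370.6], [409.0, -318.7]] [ 470.94705128 -333.36525915]
((470.7393798828125, -333.0288391113281), (117.94535064697266, 54.103721618652344), 10.771560668945312)
carton z54 [[542.1, -288.0, 54.0], [552.9, -345.8, 54.0], [401.3, -371.6, 54.0], [552.7, -317.9, 54.0], [393.4, -344.1, 54.0]]
carton side z54 [[540.9, -284.6, 54.0], [399.2, -370.0, 54.0], [392.9, -317.4, 54.0]]
shift cm [-17.95  64.44  13.84] turn 0.018 yaw 14.0 tcp [488.3 334.8 212.5]
```

servo_tool:
  increments: [0,-0.42,1.5,0,0,0,-0.84,3,0,0,0,-1.12,4,0,0,0,-1.12,4,0,0,0,-1.12,4,0,0,0,-1.12,4,0,0,0,-1.12,4,0,0,0,-1.12,4,0,0,0,-1.12,4,0,0,0,-1.12,4,0,0,0,-1.12,4,0,0,0,-1.12,4,0,0,0,-1.12,4,0,0,0,-1.12,4,0,0,0,-1.12,4,0,0,0,-1.12,4,0,0,0,-0.84,3,0,0,0,-0.26,0.9,0,0.056,0,0,0,0,0,0,0,0,0,0]

```text
clock: 20.8
tool_pos: [469.1, -332.7, 212.6]
tcp_rot: [-3.125, -0.296, 0.003]
wrist_force: [0.3, 0.4, 0.4]
width: 85.1
grasp_force: 0.0
```

```bash
python3 go.py 471 -333 65 10.8
```

```text
shift cm [ 0.2   0.11 14.76] turn 0.001 yaw 10.8 tcp [ 469.1 -332.7  212.6]
```

servo_tool:
  increments: [0,0.2,0.05,2,0,0,0,0,3.5,0,0,0,0,3.5,0,0,0,0,3,0,0,0,0,1.8,0,0,0,0,0.9,0,0,0,0,0,0,0.3,0,0,0,0,0.5,0,0,0,0,1,0,0,0,0,1,0,0,0,0,1,0,0,0,0,1,0,0,0,0,1,0,0,0,0,1,0,0,0,0]

```text
clock: 22.3
tool_pos: [473.3, -334.0, 68.3]
tcp_rot: [3.126, 0.296, 0.004]
wrist_force: [0.6, 1.3, 6.9]
width: 55.4
grasp_force: 65.1
```

```bash
python3 go.py 574 10.4 200 -11.7
```

```text
shift cm [ 16.38 -31.9  -13.2 ] turn 0.393 yaw 10.8 tcp [ 473.3 -334.    68.3]
```

servo_tool:
  increments: [1,0,0,-0.5,0,1,0,0,-1.5,0,1,0,0,-2.5,0,1,0,0,-2.5,0,1,0,0,-1.5,0,1,0.66,-1.28,-0.5,0,1,1.31,-2.55,0,0,1,1.8,-3.51,0,0,1,1.8,-3.51,0,0,1,1.8,-3.51,0,0,1,1.8,-3.51,0,0,1,1.8,-3.51,0,0,1,1.8,-3.51,0,0,1,1.8,-3.51,0,0,1,1.31,-2.55,0,0,1,0.49,-0.96,0,0.131,1,0,0,0,0.131,1,0,0,0,0.131,1,0,0,0,0,1,0,0,0,0]

```text
clock: 24.3
tool_pos: [572.4, 11.6, 156.0]
tcp_rot: [-3.125, 0.315, 0.003]
wrist_force: [-0.2, -0.2, -2.1]
width: 55.1
grasp_force: 64.4
```

```bash
python3 go.py 574 10.4 17 -11.7
```

```text
shift cm [ 0.21  0.09 13.9 ] turn 0.003 yaw -11.5 tcp [572.4  11.6 156. ]
```

servo_tool:
  increments: [1,0.1,0.05,2,0,1,0.1,0,3.5,0,1,0,0,3.5,0,1,0,0,2.5,0,1,0,0,1,0,1,0,0,0.5,0,1,0,0,0.2,0,1,0,0,0.2,0,1,0,0,0,0]

```text
clock: 25.2
tool_pos: [575.9, 10.0, 23.7]
tcp_rot: [-3.125, 0.32, -0.003]
wrist_force: [0.4, 0.2, -2.2]
width: 55.8
grasp_force: 64.4
```

servo_tool:
  increments: [1,0,0,0.1,0,1,0,0,0.1,0,1,0,0,0,0]

```text
clock: 25.5
tool_pos: [575.2, 10.0, 21.0]
tcp_rot: [-3.125, 0.32, -0.0]
wrist_force: [-0.3, 0.8, -1.7]
width: 55.6
grasp_force: 64.4
```

servo_tool:
  increments: [1,0,0,0.1,0,1,0,0,0.1,0,1,0,0,0,0]

```text
clock: 25.8
tool_pos: [575.0, 10.0, 18.6]
tcp_rot: [-3.125, 0.32, 0.001]
wrist_force: [0.7, -0.1, -1.4]
width: 55.2
grasp_force: 64.4
```

servo_tool:
  increments: [1,0,0,0.1,0,1,0,0,0.1,0,1,0,0,0,0]

```text
clock: 26.1
tool_pos: [575.2, 10.0, 17.4]
tcp_rot: [-3.125, 0.32, -0.001]
wrist_force: [-2.1, 1.0, 4.2]
width: 55.1
grasp_force: 64.8
```

servo_tool:
  increments: [0.4,0,0,0,0,0,0,0,0,0,0,0,0,0,0,0,0,0,0,0,0,0,0,0,0,0,0,0,0,0,0,0,0,-0.5,0,0,0,0,-2,0,0,0,0,-4,0,0,0,0,-4,0,0,0,0,-3,0,0,0,0,0,0]

```text
clock: 27.3
tool_pos: [578.5, 9.7, 157.2]
tcp_rot: [-3.125, 0.32, -0.017]
wrist_force: [0.6, -0.4, -0.0]
width: 85.8
grasp_force: 0.0
```

```bash
python3 - <<'E'
from h import *
D={n:bot.get_image(n) for n in("top","side")}
t=D["top"]["image"][200:290,405:495]; s=D["side"]["image"][90:190,350:450]
cv2.imwrite("pics/crop3.png",np.hstack([cv2.resize(t,(400,400),interpolation=2),cv2.resize(s,(400,400),interpolation=2)])[:,:,::-1])
E
python3 go.py 472 -331 20 10
```

```text
shift cm [-3.24 35.49 13.26] turn -0.379 yaw -11.7 tcp [575.4  10.  152.7]
```

View pics/crop3.png

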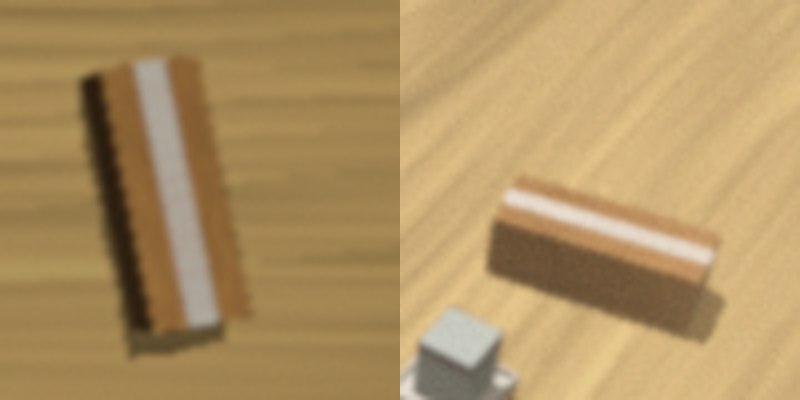

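Crop3 shows the carton alone. Its tape runs from (150,60) to (204,325) in the top crop and from (508,197) to (713,257) in the side crop.

Run:
```python
from h import *
t,s=bot.get_image("top"),bot.get_image("side")
T=lambda x,y:(405+x/4.444,200+y/4.444)
S=lambda x,y:(350+(x-400)/4,90+y/4)
P=[tri(t,T(*a),s,S(*b))[0] for a,b in [((150,60),(507,197)),((204,325),(713,257))]]
print(np.round(P,1).tolist(),np.mean(P,0).round(1),np.degrees(np.arctan2(*(P[0]-P[1])[[1,0]])))
m=cv2.inRange(cv2.cvtColor(t["image"],cv2.COLOR_RGB2HSV),(0,0,110),(180,70,255)); m[:,:425]=0;m[:,470:]=0;m[:205]=0;m[280:]=0
for c in blobs(m,30): print(rect(t,c,54))
```

```text
[[550.7, -318.0, 51.2], [392.7, -343.6, 56.8]] [ 471.7 -330.8   54. ] 9.194450217659087
[ 472.1 -329.2  160.5   18.7   10.3]
```

servo_tool:
  increments: [0,-0.14,1.5,0,0,0,-0.27,3,0,0,0,-0.36,4,0,0,0,-0.36,4,0,0,0,-0.36,4,0,0,0,-0.36,4,0,0,0,-0.36,4,0,0,0,-0.36,4,0,0,0,-0.36,4,0,0,0,-0.24,2.5,0,-0.095,0,0,0,0,-0.095,0,0,0,0,-0.095,0,0,0,0,-0.095,0,0,0,0,0,0,0,0,0,0]

```text
clock: 29.0
tool_pos: [472.2, -326.5, 150.9]
tcp_rot: [-3.129, -0.272, 0.002]
wrist_force: [0.3, 0.3, 0.8]
width: 85.5
grasp_force: 0.0
```

```bash
python3 go.py 472 -330.5 14 9.9
```

```text
shift cm [-0.07  0.41 13.69] turn 0.001 yaw 9.9 tcp [ 472.2 -326.5  150.9]
```

servo_tool:
  increments: [0,-0.07,0.41,1,0,0,0,0,3,0,0,0,0,3.5,0,0,0,0,3,0,0,0,0,2,0,0,0,0,1.1,0,0,0,0,0,0,0.3,0,0,0,0,0.5,0,0,0,0,1,0,0,0,0,1,0,0,0,0,1,0,0,0,0,1,0,0,0,0,1,0,0,0,0,1,0,0,0,0]

```text
clock: 30.5
tool_pos: [474.0, -330.9, 17.2]
tcp_rot: [3.128, 0.275, 0.003]
wrist_force: [-0.1, 1.5, 6.8]
width: 59.4
grasp_force: 68.2
```

```bash
python3 go.py 518.8 173.5 150 -9.5
```

```text
shift cm [ 13.25 -48.86 -13.34] turn 0.341 yaw 10.1 tcp [ 474.  -330.9   17.2]
```

servo_tool:
  increments: [1,0,0,-0.5,0,1,0,0,-1.5,0,1,0,0,-2.5,0,1,0,0,-3,0,1,0,0,-3,0,1,0,0,-1.5,0,1,0.41,-1.5,0,0,1,0.81,-3,0,0,1,1.08,-4,0,0,1,1.08,-4,0,0,1,1.08,-4,0,0,1,1.08,-4,0,0,1,1.08,-4,0,0,1,1.08,-4,0,0,1,1.08,-4,0,0,1,1.08,-4,0,0,1,1.08,-4,0,0,1,1.08,-4,0,0]

```text
clock: 32.3
tool_pos: [511.1, 130.9, 133.9]
tcp_rot: [-3.129, -0.276, 0.007]
wrist_force: [0.7, -1.1, -5.4]
width: 59.0
grasp_force: 66.9
```

servo_tool:
  increments: [1,0.81,-3,0,0,1,0.42,-1.36,0,0,1,0,0,0,0.114,1,0,0,0,0.114,1,0,0,0,0.114,1,0,0,0,0,1,0,0,0,0]

```text
clock: 33.0
tool_pos: [517.1, 173.4, 134.9]
tcp_rot: [3.13, -0.257, -0.003]
wrist_force: [0.5, 0.0, -5.5]
width: 59.2
grasp_force: 67.1
```

```bash
python3 go.py 518.8 173.5 19 -9.5
```

```text
shift cm [ 0.19 -0.05 11.59] turn 0.002 yaw -9.4 tcp [517.1 173.4 134.9]
```

servo_tool:
  increments: [1,0.15,0,1.5,0,1,0.15,0,3,0,1,0,0,3,0,1,0,0,2,0,1,0,0,0.9,0,1,0,0,0.4,0,1,0,0,0.2,0,1,0,0,0,0]

```text
clock: 33.8
tool_pos: [521.9, 173.4, 26.6]
tcp_rot: [-3.13, 0.26, -0.003]
wrist_force: [-0.5, -0.6, -5.1]
width: 59.3
grasp_force: 66.8
```

servo_tool:
  increments: [1,0,0,0.15,0,1,0,0,0.1,0,1,0,0,0,0]

```text
clock: 34.1
tool_pos: [521.3, 173.3, 23.6]
tcp_rot: [-3.13, 0.261, -0.001]
wrist_force: [-0.4, 0.4, -5.3]
width: 59.3
grasp_force: 66.9
```

servo_tool:
  increments: [1,0,0,0.15,0,1,0,0,0.1,0,1,0,0,0,0]

```text
clock: 34.4
tool_pos: [521.0, 173.2, 20.6]
tcp_rot: [3.131, -0.261, -0.001]
wrist_force: [-0.1, 0.9, -5.3]
width: 59.2
grasp_force: 66.9
```

servo_tool:
  increments: [1,0,0,0.1,0,1,0,0,0.1,0,1,0,0,0,0]

```text
clock: 34.7
tool_pos: [521.2, 173.3, 20.2]
tcp_rot: [-3.131, 0.261, -0.001]
wrist_force: [-3.0, 0.1, 5.3]
width: 59.1
grasp_force: 68.4
```

servo_tool:
  increments: [0.4,0,0,0,0,0,0,0,0,0,0,0,0,0,0,0,0,0,0,0,0,0,0,0,0,0,0,0,0,0,0,0,0,-0.5,0,0,0,0,-2,0,0,0,0,-4,0,0,0,0,-4,0,0,0,0,-4,0,0,-3,0,-4,0,0,-4,0,-2,0,0,-4,0,0,0,0,-4,0,0,0,0,-4,0,0,0,0,0,0,0,0]

```text
clock: 36.4
tool_pos: [328.2, 204.5, 223.9]
tcp_rot: [3.131, -0.257, -0.005]
wrist_force: [1.5, 0.3, 0.2]
width: 85.7
grasp_force: 0.0
```

Run:
```python
from h import *
D={n:bot.get_image(n) for n in("top","side")}
t=D["top"]["image"][130:290,180:420]; s=D["side"]["image"][130:350,190:420]
cv2.imwrite("pics/end.png",np.vstack([cv2.resize(t,(600,300)),cv2.resize(s,(600,300))])[:,:,::-1])
cv2.imwrite("pics/endtop.png",cv2.resize(t,(800,533))[:,:,::-1]); cv2.imwrite("pics/endside.png",cv2.resize(s,(627,600))[:,:,::-1])
```

```text
(no output)
```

View pics/endtop.png

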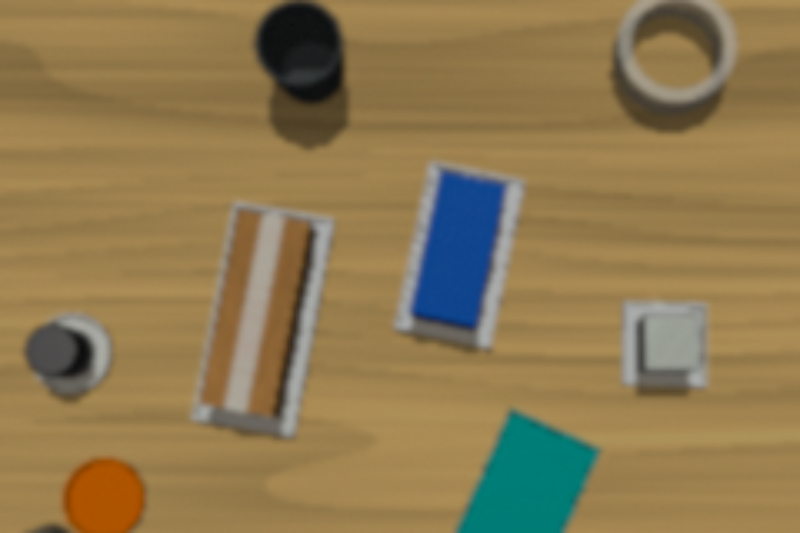

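View pics/endside.png

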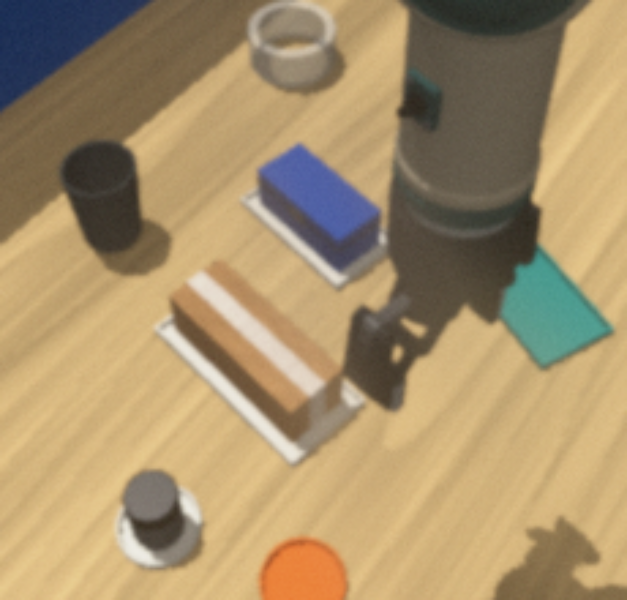

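Top view: the jar lid is at (52,350), the carton at (257,311), the case at (459,248) and the tin at (672,342), each inside its tray; the side view agrees. I'll do a numeric check before handing in.

Run:
```python
from h import *
t=bot.get_image("top")
T=lambda x,y:(180+x/3.333,130+y/3.333)
for n,z,c,P in [("jar",59,(488,334),[(52,350)]),("carton",57,(519,173.5),[(235,208),(312,220),(278,416),(202,400)]),("case",55,(574,10.4),[(440,168),(505,182),(476,326),(415,315)]),("tin",57,(500,-162),[(645,312),(698,312),(698,373),(645,373)])]:
    print(n,(plane(t,[T(*p) for p in P],z)[:,:2].mean(0)-c).round(1))
```

```text
jar [-0.4 -0.4]
carton [ 2.2 -2.4]
case [-0.2 -1.2]
tin [-1.8  0.4]
```

```bash
python3 -c "
from plant import bot
print(bot.close_job())"
```

```text
the job is handed in; nothing more can be done
None
```

I put all four articles in their own trays and handed the job in at about 36 s on the clock; by the last top view each was within about 4 mm of its tray's centre, the tape roll and pen pot were never approached, and no verdict came back.

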